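# Prove the isolator off and lock it out

## Robot

A 7-joint arm with a two-finger parallel gripper is mounted at the origin on a cart in front of the work surface, level with it; the furniture and walls round the work are solid. World frame = base frame: x ahead of the robot, y to its left, z up, the work surface at z = 0. Lengths are in m, angles in rad, forces in N, time in s.
With the tool pointing down it reaches from about 0.4 to 0.85 m from the base axis. Payload 10.4 kg.
Tool frame: the origin (TCP) lies at the very end of the fingers, on their centre line; the grasp point (between the pads) lies 19 mm behind it (r.pinch_z is the distance from the TCP to the grasp point, in m); z points along the fingers, y is the line along which they close (so a half turn about z gives the same grasp; the last joint's range is limited). The gripper opens to 87 mm and grips with 3 to 60 N. Pads are 19 mm wide; open, the fingers measure 117 mm over their backs; the gripper's body (75 mm by 190 mm) begins 51 mm behind the grasp point.
Start: joints at [-1.226, 0.332, -0.065, 1.46, 0.022, 1.35, -0.088], TCP at [0.225, 0.583, 0.223] pointing down, gripper open.
Joint ranges: [-2.6, 2.6], [-0.5, 2.12], [-1.47, 1.34], [0.16, 2.42], [-1.27, 4.41], [0.06, 2.06], [-2.6, 2.6]. Speed limits (rad/s): [2.22, 2.22, 2.79, 2.79, 3.14, 3.14, 3.14].

## Interface

Orientations are given as a unit quaternion [x, y, z, w].
In Python, from bench import r, camera gives the robot as it stands. The module is installed in compiled form; this text tells all that it offers.
- The arm moves only by the shell command python3 -m pendant 'ROWS' [FORCE]. ROWS is JSON, a list of rows, each an object with "dp": the shift along the tool's x, y, z as a fraction of full scale, a list of three; "rotation": the turn, a rotation vector about the tool's x, y, z as a fraction of full scale, a list of three; "jaw": the opening, from 0 (shut) to 1 (fully open). A call has 1 to 8 rows; each row is the pose to reach, as a shift and turn from the pose commanded when the call began, along the tool's axes at that moment, turning the shorter way round; what a row does not reach only later rows make up. Full scale, the value 1, is 0.15 m for a shift and 2 pi rad for a turn. A row lasts 1/8 s, in which the tool goes at most 62.5 mm and 10.7 degrees, less where a joint would pass 70% of its speed; a pose out of reach is approached as far as the arm can. A call with a number of a shift or a turn outside -1 to 1 is refused whole. A call with a gripper value outside its range is refused whole. The fingers move at their own pace and stop on an object; FORCE is the grip in N (left out, the last holds). Time passes only in rows, so rows that repeat a pose let the fingers close. It gives the time, the measured TCP pose, the force, the opening and the grip force at its end, in the units of the state.
- r.read_state(): the state, without advancing time (a new reading comes with each control period).
- camera(name): name is "scene" or "top" or "wrist"; returns a dict with "image" (480x640x3 uint8, red, green, blue), "z_map" (480x640 float32, m along the optical axis (not along the pixel's ray), 0 where there is no reading), "mtx" (3x3 intrinsics, pixels), "T" (4x4, takes a point from camera to world coordinates). Camera axes: x right, y down, z forward; pixel columns grow to the right and rows downward; lengths in m; the calibration is good to about 2 mm. A picture is of the moment at which its call begins.
- r.close_job(): hands the job in; it is judged then, once.
The state is a dict: "time": time; "joint_positions": joint angles; "joint_vel": joint speeds; "joint_torque": joint torques, N m; "ee_pos": TCP position; "eef_rot": TCP orientation; "ft_force": force on the tool from outside, world axes, zero at the start; "torque": the same for the moment, N m; "width": finger opening in m; "grip_force": force on a finger pad.
Only numpy, scipy, OpenCV 4.12 (cv2) and the standard library are available. Lean on these libraries where they do the work, as an engineer would, in place of code of your own. Each camera call takes 0.05 s, during which the arm holds its last target. There are 200 camera calls.

## Task

Lock out the bench supply: on the sloped switch box with the red knob, pull the knob straight out until it snaps into its on position, then push it fully home again to off. After that hang the two lock-out plates from the rack on the hook by their square holes and let go, the big yellow plate first and the small red plate in front of it. Leave the blue knob pushed in, and do not knock over or shove the bottle, the solder reel or the flux jar.

Things in the scene. Friction and masses are not known exactly. Their poses are not given: they have to be found in the camera images.
- red_box: Fixed grey switch box with the red knob, face 110 mm up the slope x 100 mm wide, 40 mm deep; the face's normal leans 35 deg from vertical to the box's -x (front). Origin on the bench, 67 mm below the face's centre, where the knob sits. A sheet visor stands on the face's upper edge, 54 mm upslope of the knob's axis and 54 mm high off the face. Wire bail to 82 mm behind the origin.
- red_knob (a joint): Travel of the red knob outward along its axis, m: 0 = fully in (off, as it starts), 0.016 = fully out (on, end stop). A spring detent holds it at either end with 3.4 N plus 1 N friction; past mid travel it snaps to the nearer end.
- red_grip (a point): Middle of the red knob's head, moves with it. z axis = pull direction (35 deg from vertical), x = up the slope, y = along the box's width. Round waisted head, 29 mm across at this point, 35 mm at its outer edge; it reaches 11 mm below to 13 mm above this point along z. The face lies 23 mm below this point while the knob is in.
- blue_box: The same box with a blue knob: same size, axes and origin. To be left alone. The two boxes change places from start to start (one to the left, one to the right of the hook and rack).
- blue_knob (a joint): Travel of the blue knob, same make as the red one: 0 = in. It must stay in.
- hook: Fixed hook stand: base 120 x 110 x 10 mm (75 mm in front of the post to 45 mm behind), post 16 mm in diameter, straight 8 mm round arm from the post top along this body's -x, rising 19 deg to its tip. Origin on the bench at the post's axis, z up; arm from (0, 0, 145) to (-100, 0, 180) mm. Nothing of the stand is higher than the arm.
- hook_root (a point): Where the arm's axis meets the post, 145 mm above the bench.
- hook_tip (a point): Free end of the arm, 100 mm in front of the post and 180 mm above the bench; an 11 mm black ball end.
- rack: Fixed black rack 124 x 96 mm on the bench with two upright slots along its y axis, at x = -36 mm and x = +36 mm from its origin (centre of the underside). Slot floor 6 mm above the bench, slots 8 mm wide and 24 mm deep, open at the top and at both ends.
- yellow_plate: Big yellow lock-out plate, 5 mm thick (x) x 76 mm wide (y) x 120 mm tall (z), 50 to 100 g, starting upright in one of the rack's slots. Origin at the centre of its lower edge. A square hole 34 mm wide and 36 mm high; 28 mm of solid plate above the hole to grip. A black stripe below the hole.
- yellow_plate_hole (a point): Centre of the yellow plate's hole: 74 mm above the plate's lower edge, 46 mm below its top edge.
- red_plate: Small red lock-out plate, 5 mm thick (x) x 56 mm wide (y) x 100 mm tall (z), 50 to 100 g, starting upright in the other slot. Origin at the centre of its lower edge. Same hole (34 x 36 mm) with 28 mm of solid plate above it. A white stripe below the hole.
- red_plate_hole (a point): Centre of the red plate's hole: 54 mm above the plate's lower edge, 46 mm below its top edge.
- ipa_bottle: Loose tall white bottle with a blue spout, 49 mm across, 134 mm tall. Bystander; origin at the centre of its underside.
- solder_reel: Loose reel with blue flanges standing on its end, 54 mm across, 40 mm tall. Bystander; origin at the centre of its underside.
- flux_jar: Loose small white jar with a blue lid, 31 mm across, 26 mm tall. Bystander; origin at the centre of its underside.
There are look-alikes about, which are no part of the job. There is more than one size of the yellow_plate; the one meant has the size given above.

How it is judged:
On the way, in this order (a step that is already met when the one before it is completed fails the run):
1. the red knob is pulled out to its on detent (value of joint red_knob above 0.013 m), for 0.2 s.
2. the red knob is pushed fully home (value of joint red_knob below 0.0025 m), for 0.2 s.
3. the yellow plate hangs on the hook, let go, with the knob still home (value of joint red_knob below 0.0025 m and x of yellow_plate_hole in the frame of hook between -0.1 and -0.002 m and y of yellow_plate_hole in the frame of hook between -0.025 and 0.025 m and z of yellow_plate_hole in the frame of hook between 0.115 and 0.18 m and angle between yellow_plate's own z axis and vertical below 0.5 rad and contact force between the fingers and yellow_plate below 0.1 N and contact force between hook and yellow_plate above 0.1 N), for 0.2 s.
4. the red plate hangs on the hook in front of the yellow one, let go (x of red_plate_hole in the frame of hook between -0.1 and -0.002 m and y of red_plate_hole in the frame of hook between -0.025 and 0.025 m and z of red_plate_hole in the frame of hook between 0.115 and 0.18 m and angle between red_plate's own z axis and vertical below 0.5 rad and contact force between the fingers and red_plate below 0.1 N and contact force between hook and red_plate above 0.1 N and (x of each of hook_tip, red_plate_hole in the frame of yellow_plate below 0 m or x of each of hook_tip, red_plate_hole in the frame of yellow_plate above 0 m)), for 0.2 s.
At the end, for the whole second after the job is handed in: Both knobs home within 2.5 mm; both plates at rest, released, hanging by their holes on the arm (hole centre between post and tip, within 25 mm sideways, 115-180 mm above the bench, within 0.5 rad of upright), red on the tip side of yellow (all of step 3 and all of step 4 and linear speed of each of yellow_plate, red_plate below 0.05 m/s and value of joint blue_knob below 0.0025 m); the robot touches nothing.
It fails at once if the blue knob is pulled out (value of joint blue_knob above 0.005 m).
It fails at once if the bottle is shoved by more than 25 mm or tipped (distance of ipa_bottle from where it was at the start of the episode above 0.025 m or angle between ipa_bottle's own z axis and vertical above 0.5 rad).
It fails at once if the solder reel is shoved by more than 25 mm or tipped (distance of solder_reel from where it was at the start of the episode above 0.025 m or angle between solder_reel's own z axis and vertical above 0.5 rad).
It fails at once if the flux jar is shoved by more than 25 mm or tipped (distance of flux_jar from where it was at the start of the episode above 0.025 m or angle between flux_jar's own z axis and vertical above 0.5 rad).
It also fails if it takes over 72 s, if anything falls off the work surface, if the arm or the gripper's body presses on something with over 40 N, if the wrist force passes 120 N, or if a joint passes its speed limit or range.

## Working session

There is one attempt and no reset: what is moved stays moved. The work goes in short steps, Python scripts to look and compute and a shell command to move; the robot and the scene stay as the last step left them, time stands still between calls to the robot, and variables do not carry over. Pictures are saved under pics/ and viewed, at most 10 in all, crops included, and the job is handed in when it is done.

```bash
mkdir -p pics; python3 - <<'E'
from bench import r,camera
import cv2,numpy as np
for n in ("scene","top"):
    c=camera(n); cv2.imwrite(f"pics/{n}0.png",c["image"][:,:,::-1]); np.savez(f"{n}0.npz",**c)
    print(n,c["mtx"].round(1).tolist(),c["T"].round(3).tolist())
s=r.read_state();print(s,r.pinch_z)
E
```

```text
scene [[434.3, 0.0, 308.7], [0.0, 434.3, 242.6], [0.0, 0.0, 1.0]] [[0.814, -0.369, 0.449, 0.163], [-0.581, -0.52, 0.626, -0.553], [0.002, -0.77, -0.638, 0.683], [0.0, 0.0, 0.0, 1.0]]
top [[448.8, 0.0, 313.9], [0.0, 448.8, 238.5], [0.0, 0.0, 1.0]] [[-0.012, -0.983, 0.183, 0.385], [-0.999, 0.018, 0.032, -0.035], [-0.035, -0.183, -0.983, 1.005], [0.0, 0.0, 0.0, 1.0]]
{'time': 0.1, 'joint_positions': array([-1.22562158,  0.33279311, -0.06470586,  1.46087538,  0.02159823,
        1.34992896, -0.08852751]), 'joint_vel': array([ 0.00021443, -0.00181864,  0.00089306, -0.00318843, -0.00076272,
       -0.00090666,  0.00032823]), 'joint_torque': array([ 1.50705626e-03, -6.24551010e+01,  2.46630219e-02, -3.90712631e+01,
       -6.14617020e-02,  3.64584010e-02,  5.73289026e-05]), 'ee_pos': array([0.2245818 , 0.58286455, 0.22183463]), 'eef_rot': array([ 1.82854101e-01,  9.83139842e-01, -6.48316618e-04, -9.11106724e-05]), 'ft_force': array([ 0.51415415, -0.270195  ,  0.62063818]), 'torque': array([-0.01612616,  0.02098904, -0.0783818 ]), 'grip_force': 0.0, 'width': 0.08679914108443092} 0.0187
```

View pics/scene0.png

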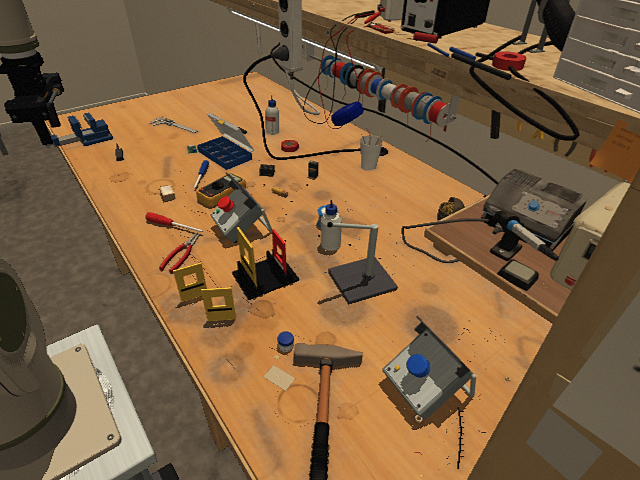

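View pics/top0.png

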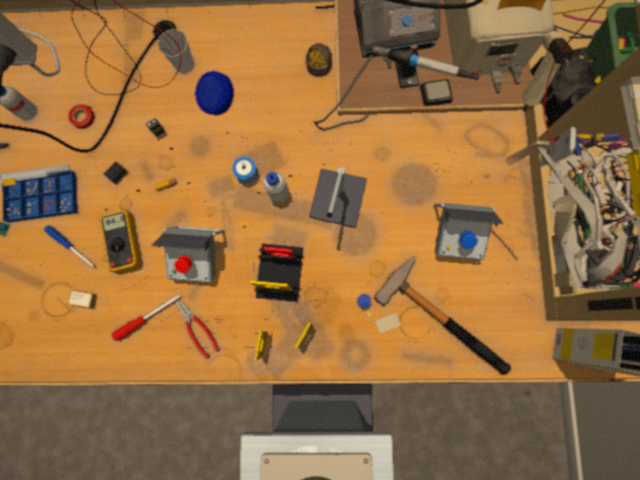

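The scene shows the red-knob box at scene (228,210)/top (183,262), the blue box at top (468,238), the rack at top (279,272), and the hook base at top (338,195). The bottle is at top (275,185), the reel at (245,168) and the jar at (364,300). There are three yellow plates: one in the rack at top (270,286), and two loose ones at (262,345) and (305,337). The one in the rack's slot fits, and I'll check its size.

```bash
cat > h.py <<'E'
import numpy as np,cv2
def load(n): return dict(np.load(n))
def cloud(c):
    z=c["z_map"];v,u=np.mgrid[:480,:640];K=c["mtx"]
    p=np.stack([(u-K[0,2])/K[0,0]*z,(v-K[1,2])/K[1,1]*z,z],-1)
    P=p@c["T"][:3,:3].T+c["T"][:3,3]; P[z==0]=np.nan; return P
def crop(c,x0,y0,x1,y1,f,name):
    im=cv2.resize(c["image"][y0:y1,x0:x1,::-1],None,fx=f,fy=f,interpolation=cv2.INTER_CUBIC);cv2.imwrite(name,im)
E
python3 - <<'E'
from h import *
S=load("scene0.npz");T=load("top0.npz")
a=cv2.resize(S["image"][180:340,150:400,::-1],None,fx=3.2,fy=3.2,interpolation=2)[:, :800]
cv2.imwrite("pics/a.png",a)
b=cv2.resize(T["image"][150:310,140:380,::-1],None,fx=3.3,fy=3.3,interpolation=2)
cv2.imwrite("pics/b.png",b)
for nm,C in(("S",S),("T",T)):
    P=cloud(C);im=C["image"].astype(int);R,G,B=im[...,0],im[...,1],im[...,2]
    ok=np.isfinite(P[...,0])
    for col,m in(("yel",(R>120)&(G>100)&(B<60)&(R-G<70)),("red",(R>130)&(G<60)&(B<60)),("blue",(B>90)&(R<60)&(B-G>40)),("white",(R>170)&(abs(R-B)<25))):
        m=m&ok&(P[...,2]>.01)&(P[...,2]<.25)&(abs(P[...,1])<.45)&(P[...,0]>.2)&(P[...,0]<.9)
        n,l,st,ce=cv2.connectedComponentsWithStats(m.astype(np.uint8))
        for i in range(1,n):
            if st[i,4]<15: continue
            p=P[l==i];print(nm,col,st[i].tolist(),np.percentile(p,3,0).round(3),np.percentile(p,97,0).round(3),np.median(p,0).round(3))
E
```

```text
S yel [273, 187, 10, 5, 22] [0.694 0.336 0.011] [0.706 0.366 0.015] [0.7   0.351 0.013]
S yel [209, 193, 11, 6, 15] [0.516 0.396 0.026] [0.546 0.403 0.031] [0.528 0.4   0.03 ]
S yel [395, 365, 5, 5, 15] [ 0.532 -0.293  0.052] [ 0.537 -0.287  0.057] [ 0.535 -0.29   0.056]
S red [218, 196, 15, 13, 114] [0.488 0.254 0.084] [0.519 0.282 0.104] [0.501 0.265 0.095]
S red [146, 212, 27, 11, 121] [0.353 0.377 0.016] [0.393 0.433 0.025] [0.373 0.406 0.021]
S red [272, 229, 13, 15, 31] [0.525 0.043 0.104] [0.533 0.095 0.107] [0.528 0.07  0.106]
S red [276, 254, 7, 9, 21] [0.525 0.052 0.03 ] [0.538 0.092 0.047] [0.529 0.073 0.042]
S blue [326, 205, 10, 5, 31] [0.67  0.071 0.112] [0.689 0.092 0.115] [0.677 0.08  0.114]
S blue [318, 206, 7, 9, 25] [0.703 0.152 0.038] [0.733 0.179 0.042] [0.712 0.17  0.039]
S blue [278, 332, 15, 12, 129] [ 0.415 -0.121  0.024] [ 0.44  -0.097  0.028] [ 0.427 -0.108  0.026]
S blue [407, 354, 23, 20, 345] [ 0.529 -0.335  0.086] [ 0.558 -0.307  0.103] [ 0.541 -0.322  0.096]
S white [222, 215, 15, 14, 54] [0.479 0.226 0.043] [0.51  0.25  0.066] [0.495 0.238 0.055]
S wh
[... 1133 characters left out ...]
1 ] [0.36  0.228 0.015] [0.348 0.221 0.011]
T red [192, 336, 15, 20, 32] [0.317 0.237 0.01 ] [0.356 0.265 0.014] [0.338 0.252 0.012]
T blue [234, 169, 19, 10, 45] [0.706 0.138 0.038] [0.725 0.176 0.044] [0.711 0.157 0.041]
T blue [268, 174, 9, 9, 57] [0.672 0.072 0.111] [0.688 0.089 0.128] [0.678 0.08  0.115]
T blue [460, 231, 17, 18, 224] [ 0.531 -0.331  0.087] [ 0.562 -0.306  0.105] [ 0.545 -0.318  0.097]
T blue [359, 299, 10, 8, 48] [ 0.417 -0.118  0.024] [ 0.431 -0.098  0.029] [ 0.424 -0.109  0.026]
T white [474, 238, 12, 18, 84] [ 0.523 -0.362  0.046] [ 0.554 -0.347  0.068] [ 0.537 -0.354  0.055]
T white [197, 262, 11, 17, 105] [0.483 0.227 0.045] [0.513 0.245 0.067] [0.499 0.236 0.057]
```

View pics/a.png

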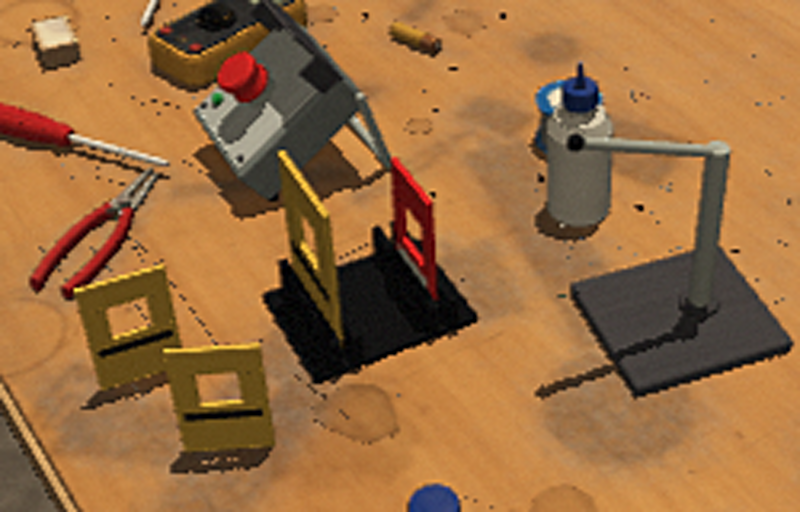

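View pics/b.png

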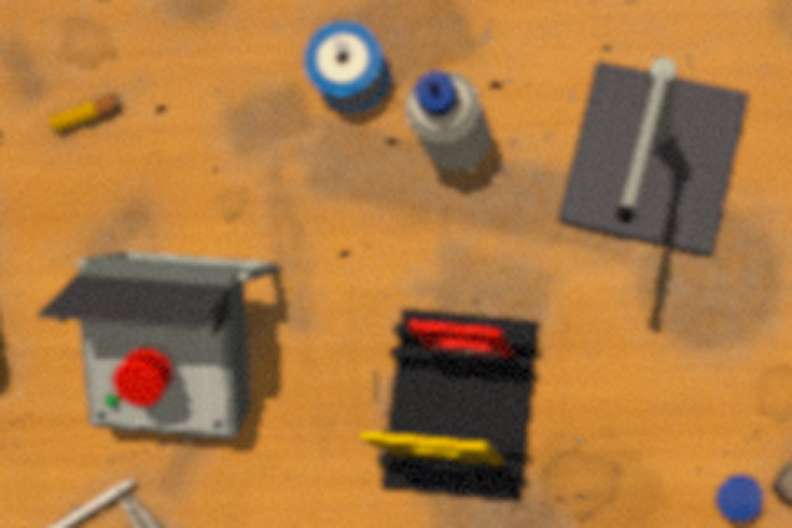

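The crops confirm it. The rack's yellow plate has its top at z≈0.125, which matches a 120 mm plate on the 6 mm slot floor. The loose ones reach only about 0.09 m, so they are smaller look-alikes. Next I fit the poses.

```bash
python3 - <<'E'
from h import *
from scipy.optimize import least_squares
S=load("scene0.npz");T=load("top0.npz")
A=[];Cc=[]
for C in(S,T):
    P=cloud(C).reshape(-1,3);k=np.isfinite(P[:,0]);A.append(P[k]);Cc.append(C["image"].reshape(-1,3)[k].astype(int))
def line(p):
    c=p[:,:2].mean(0);d=np.linalg.svd(p[:,:2]-c)[2][0];return c.round(4),np.degrees(np.arctan2(d[1],d[0])).round(2),((p[:,:2]-c)@d).min().round(4),((p[:,:2]-c)@d).max().round(4),len(p)
for nm,P,c in zip("ST",A,Cc):
    R,G,B=c.T
    knob=(R>110)&(G<70)&(B<70)&(abs(P[:,0]-.505)<.05)&(abs(P[:,1]-.265)<.04)&(P[:,2]>.07)&(P[:,2]<.13)
    p=P[knob]
    n=np.array([-np.sin(.611),0,np.cos(.611)]);h=p@n
    q=p[h>np.percentile(h,90)-.008]
    print(nm,"knob cap mean",q.mean(0).round(4),"mid",((q.min(0)+q.max(0))/2).round(4))
    # face grey: not red, near expected plane
    d0=(P-np.array([.5,.265,.095]))
    f=(abs(d0[:,0])<.06)&(abs(d0[:,1])<.055)&~((R>100)&(G<70))&(P[:,2]>.02)
    pf=P[f]; 
    rng=np.random.default_rng(0);best=0
    for _ in range(800):
        a,b,e=pf[rng.choice(len(pf),3,False)];m=np.cross(b-a,e-a);L=np.linalg.norm(m)
        if L<1e-6:continue
        m=m/L*np.sign(m[2] or 1)
        if abs(m[2]-.819)>.06: continue
        i=abs((pf-a)@m)<.002
        if i.sum()>best:best=i.sum();bi=i
    pp=pf[bi];cc=pp.mean(0);m=np.linalg.svd(pp-cc)[2][2];m*=np.sign(m[2])
    print(" face n",m.round(3),"yaw",np.degrees(np.arctan2(-m[1],-m[0])).round(2),"tilt",np.degrees(np.arccos(m[2])).round(2),best,"cap-above-face",((q-cc)@m).mean().round(4),pp.min(0).round(3),pp.max(0).round(3))
    vis=(P[:,0]>.5)&(P[:,0]<.62)&(P[:,1]>.19)&(P[:,1]<.36)&(P[:,2]>.12)&(P[:,2]<.18)
    if vis.sum()>5: print(" visor",line(P[vis]),P[vis].min(0).round(3),P[vis].max(0).round(3))
    for t,zc,mm in(("yel",.115,(R>90)&(G>70)&(B<70)&(abs(P[:,0]-.46)<.03)&(abs(P[:,1]-.087)<.06)),("red",.095,(R>90)&(G<70)&(B<70)&(abs(P[:,0]-.53)<.03)&(abs(P[:,1]-.07)<.05))):
        s=mm&(P[:,2]>zc);print(" ",t,line(P[s]) if s.sum()>4 else None, "top",np.percentile(P[mm,2],98).round(4))
    hk=(P[:,0]>.45)&(P[:,0]<.75)&(P[:,1]>-.12)&(P[:,1]<.04)&(P[:,2]>.13)&(P[:,2]<.2)
    print(" hook",line(P[hk]),P[hk].min(0).round(3),P[hk].max(0).round(3), "tip",P[hk&(P[:,2]>.172)].mean(0).round(4))
    rk=(abs(P[:,0]-.495)<.08)&(abs(P[:,1]-.075)<.08)&(P[:,2]>.018)&(P[:,2]<.036)&(R<50)
    rect=cv2.minAreaRect(P[rk][:,:2].astype(np.float32)*1000);print(" rack",rect)
    hb=(P[:,0]>.5)&(P[:,0]<.75)&(P[:,1]>-.15)&(P[:,1]<.06)&(P[:,2]>.007)&(P[:,2]<.02)&(R<95)
    print(" base",cv2.minAreaRect(P[hb][:,:2].astype(np.float32)*1000))
    for t,x,y,r in(("bottle",.68,.08,.05),("reel",.71,.158,.04)):
        s=(np.hypot(P[:,0]-x,P[:,1]-y)<r)&(P[:,2]>.02);print(" ",t,P[s].min(0).round(3),P[s].max(0).round(3))
E
```

```text
S knob cap mean [0.4985 0.2668 0.096 ] mid [0.499  0.268  0.0941]
 face n [-0.578  0.05   0.814] yaw -4.92 tilt 35.49 680 cap-above-face 0.0334 [0.47  0.214 0.035] [0.56  0.319 0.101]
 visor (array([0.5344, 0.2572]), np.float64(-93.66), np.float64(-0.0592), np.float64(0.0419), 75) [0.525 0.215 0.12 ] [0.547 0.316 0.144]
  yel (array([0.4577, 0.0827]), np.float64(83.29), np.float64(-0.0355), np.float64(0.0401), 62) top 0.1267
  red (array([0.5278, 0.0665]), np.float64(-97.1), np.float64(-0.0303), np.float64(0.0249), 39) top 0.1069
 hook (array([ 0.637 , -0.0528]), np.float64(-14.87), np.float64(-0.0627), np.float64(0.0496), 259) [ 0.576 -0.069  0.13 ] [ 0.686 -0.034  0.186] tip [ 0.5914 -0.0406  0.1779]
 rack ((493.02825927734375, 75.24312591552734), (97.20056915283203, 94.68253326416016), 83.42485809326172)
 base ((617.5177612304688, -31.917648315429688), (225.38241577148438, 182.5113525390625), 0.33327844738960266)
  bottle [0.656 0.055 0.02 ] [0.698 0.099 0.133]
  reel [0.703 0.14  0.022] [0.75  0.183 0.297]
T knob cap mean [0.5023 0.2669 0.0976] mid [0.5034 0.2677 0.0968]
 face n 
[... 244 characters left out ...]
146]
  yel (array([0.4604, 0.0866]), np.float64(-96.27), np.float64(-0.0384), np.float64(0.0372), 112) top 0.1285
  red (array([0.5307, 0.0701]), np.float64(83.57), np.float64(-0.027), np.float64(0.0266), 87) top 0.1088
 hook (array([ 0.6346, -0.0493]), np.float64(165.84), np.float64(-0.0529), np.float64(0.0576), 237) [ 0.578 -0.067  0.133] [ 0.686 -0.031  0.189] tip [ 0.5957 -0.0396  0.1802]
 rack ((495.46917724609375, 75.0052261352539), (89.771240234375, 93.7068099975586), 83.7664566040039)
 base ((610.2398681640625, -13.858230590820312), (169.1013641357422, 241.321533203125), 77.81824493408203)
  bottle [0.658 0.057 0.02 ] [0.707 0.107 0.135]
  reel [0.705 0.13  0.02 ] [0.75  0.181 0.297]
```

```bash
cat > plan.py <<'E'
import numpy as np
from scipy.spatial.transform import Rotation as Rn
from bench import r
def Rt(z,y):
    z=np.array(z,float);z/=np.linalg.norm(z);y=np.array(y,float);y-=z*(y@z);y/=np.linalg.norm(y)
    return Rn.from_matrix(np.stack([np.cross(y,z),y,z],1))
def plan(*wps):  # wps: (pos,R or None) ; each printed relative to the previous one
    s=r.read_state();p,R=s["ee_pos"],Rn.from_quat(s["eef_rot"])
    print("t",round(s["time"],2),"p",p.round(4),"w",round(s["width"],4),"F",s["ft_force"].round(1),"grip",round(s["grip_force"],1))
    for q,Q in wps:
        q=np.array(q);Q=R if Q is None else Q
        d=R.inv().apply(q-p);v=(R.inv()*Q).as_rotvec()
        print("dp",(d/.15).round(3).tolist(),"rot",(v/2/np.pi).round(4).tolist(),"rows",round(max(np.linalg.norm(d)/.0625,np.degrees(np.linalg.norm(v))/10.7),1))
        p,R=q,Q
def yawR(deg): # tool down, tool y along azimuth deg
    a=np.radians(deg);return Rt([0,0,-1],[np.cos(a),np.sin(a),0])
psi=np.radians(-5.2)
n=np.array([-np.sin(.6109)*np.cos(psi),-np.sin(.6109)*np.sin(psi),np.cos(.6109)])
RK=Rt(-n,[-np.sin(psi),np.cos(psi),0]); grip=np.array([.5075,.267,.0858])
def K(off,tcp=.0187): return grip+n*(off-tcp)   # grasp point 'off' above grip
E
python3 - <<'E'
from plan import *
print(K(.08))
plan(([.31,.48,.21],None),([.39,.37,.20],None),(K(.1),RK))
E
```

```text
[0.47248273 0.27018682 0.1360128 ]
t 0.1 p [0.2246 0.5829 0.2218] w 0.0868 F [ 0.5 -0.3  0.6] grip 0.0
dp [-0.778, -0.435, 0.08] rot [0.0, 0.0, 0.0] rows 2.1
dp [-0.761, -0.492, 0.067] rot [0.0, 0.0, 0.0] rows 2.2
dp [-0.679, -0.444, 0.318] rot [-0.0137, -0.0966, -0.0426] rows 3.6
```

```bash
python3 -m pendant '[{"dp":[-0.778,-0.435,0.08],"rotation":[0,0,0],"jaw":0.7},{"dp":[-0.778,-0.435,0.08],"rotation":[0,0,0],"jaw":0.7},{"dp":[-0.778,-0.435,0.08],"rotation":[0,0,0],"jaw":0.7},{"dp":[-0.778,-0.435,0.08],"rotation":[0,0,0],"jaw":0.7}]' 40
python3 -m pendant '[{"dp":[-0.761,-0.492,0.067],"rotation":[0,0,0],"jaw":0.7},{"dp":[-0.761,-0.492,0.067],"rotation":[0,0,0],"jaw":0.7},{"dp":[-0.761,-0.492,0.067],"rotation":[0,0,0],"jaw":0.7},{"dp":[-0.761,-0.492,0.067],"rotation":[0,0,0],"jaw":0.7}]'
python3 -c "
from plan import *
plan((K(.1),RK))"
```

```text
time: 0.6
ee_pos: [0.3102, 0.4802, 0.2105]
eef_rot: [0.183, 0.983, -0.0, -0.0]
ft_force: [-0.2, 0.3, -0.3]
width: 0.0621
grip_force: 0.0
time: 1.1
ee_pos: [0.3894, 0.3717, 0.2005]
eef_rot: [0.182, 0.983, 0.0, -0.0]
ft_force: [0.9, 0.7, 0.3]
width: 0.061
grip_force: 0.0
t 1.1 p [0.3894 0.3717 0.2005] w 0.061 F [0.9 0.7 0.3] grip 0.0
dp [-0.686, -0.454, 0.32] rot [-0.0134, -0.0967, -0.0426] rows 3.6
```

```bash
python3 -m pendant '[{"dp":[-0.686,-0.454,0.32],"rotation":[-0.0134,-0.0967,-0.0426],"jaw":0.7},{"dp":[-0.686,-0.454,0.32],"rotation":[-0.0134,-0.0967,-0.0426],"jaw":0.7},{"dp":[-0.686,-0.454,0.32],"rotation":[-0.0134,-0.0967,-0.0426],"jaw":0.7},{"dp":[-0.686,-0.454,0.32],"rotation":[-0.0134,-0.0967,-0.0426],"jaw":0.7},{"dp":[-0.686,-0.454,0.32],"rotation":[-0.0134,-0.0967,-0.0426],"jaw":0.7},{"dp":[-0.686,-0.454,0.32],"rotation":[-0.0134,-0.0967,-0.0426],"jaw":0.7},{"dp":[-0.686,-0.454,0.32],"rotation":[-0.0134,-0.0967,-0.0426],"jaw":0.7}]'
python3 - <<'E'
from plan import *
from h import *
from bench import camera
plan((K(.002),RK))
c=camera("wrist");np.savez("w1.npz",**c);P=cloud(c);im=c["image"].astype(int)
m=(im[...,0]>110)&(im[...,1]<70)&(im[...,2]<70)&(np.abs(P[...,0]-.5)<.05)&(np.abs(P[...,1]-.267)<.05)&(P[...,2]>.07)&(P[...,2]<.13)
L=(P[m]-grip)@RK.as_matrix(); L[:,2]*=-1
q=L[L[:,2]>np.percentile(L[:,2],95)-.004]
print(len(q),"top disc in knob frame (toolx,tooly,up)",q.min(0).round(4),q.max(0).round(4),q.mean(0).round(4))
a=c["image"][:,:,::-1].copy();cv2.imwrite("pics/w1.png",a)
E
```

```text
time: 1.98
ee_pos: [0.4622, 0.2707, 0.1531]
eef_rot: [0.044, 0.953, -0.013, 0.3]
ft_force: [0.9, -0.8, 1.1]
width: 0.0608
grip_force: 0.0
t 1.98 p [0.4622 0.2707 0.1531] w 0.0608 F [ 0.9 -0.8  1.1] grip 0.0
dp [0.009, 0.003, 0.653] rot [-0.0, -0.0, -0.0003] rows 1.6
2478 top disc in knob frame (toolx,tooly,up) [-0.0143 -0.0144  0.0105] [0.0181 0.0185 0.016 ] [0.0026 0.0018 0.0132]
```

View pics/w1.png

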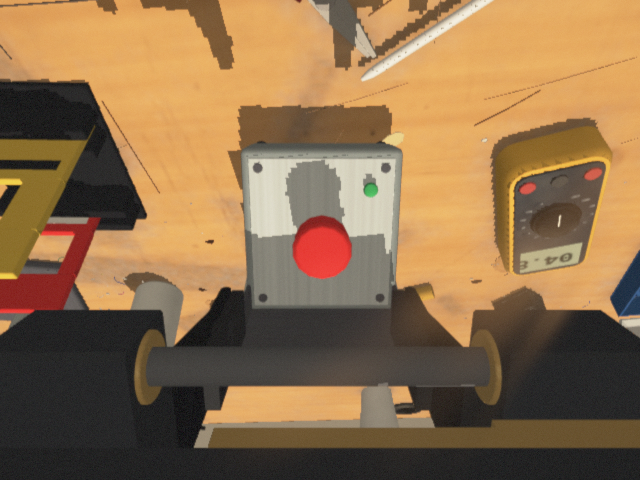

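The wrist view shows the red knob at (322,247), centred between the fingers to within 2 mm, with the visor clear. I'll advance with that 2 mm correction, then close.

```bash
python3 -m pendant '[{"dp":[0.022,0.015,0.3],"rotation":[0,0,0],"jaw":0.7},{"dp":[0.022,0.015,0.5],"rotation":[0,0,0],"jaw":0.7},{"dp":[0.022,0.015,0.65],"rotation":[0,0,0],"jaw":0.7},{"dp":[0.022,0.015,0.65],"rotation":[0,0,0],"jaw":0.7}]' 40
python3 -m pendant '[{"dp":[0,0,0],"rotation":[0,0,0],"jaw":0.0},{"dp":[0,0,0],"rotation":[0,0,0],"jaw":0.0},{"dp":[0,0,0],"rotation":[0,0,0],"jaw":0.0},{"dp":[0,0,0],"rotation":[0,0,0],"jaw":0.0},{"dp":[0,0,0],"rotation":[0,0,0],"jaw":0.0},{"dp":[0,0,0],"rotation":[0,0,0],"jaw":0.0}]' 40
```

```text
time: 2.52
ee_pos: [0.5153, 0.2661, 0.0696]
eef_rot: [0.044, 0.953, -0.015, 0.3]
ft_force: [0.1, 0.4, 0.2]
width: 0.0611
grip_force: 0.0
time: 3.28
ee_pos: [0.515, 0.2682, 0.0714]
eef_rot: [0.043, 0.953, -0.013, 0.301]
ft_force: [-4.3, 2.2, 6.2]
width: 0.0312
grip_force: 39.3
```

```bash
python3 -m pendant '[{"dp":[0,0,-0.03],"rotation":[0,0,0],"jaw":0.0},{"dp":[0,0,-0.06],"rotation":[0,0,0],"jaw":0.0},{"dp":[0,0,-0.09],"rotation":[0,0,0],"jaw":0.0},{"dp":[0,0,-0.11],"rotation":[0,0,0],"jaw":0.0},{"dp":[0,0,-0.11],"rotation":[0,0,0],"jaw":0.0},{"dp":[0,0,-0.11],"rotation":[0,0,0],"jaw":0.0},{"dp":[0,0,-0.11],"rotation":[0,0,0],"jaw":0.0},{"dp":[0,0,-0.11],"rotation":[0,0,0],"jaw":0.0}]' 40
python3 -c "
from plan import *
s=r.read_state();print((s['ee_pos']-K(0))@n,s['ft_force']@n)"
```

```text
time: 4.28
ee_pos: [0.5057, 0.269, 0.0846]
eef_rot: [0.043, 0.953, -0.013, 0.301]
ft_force: [4.2, 6.9, -2.6]
width: 0.0314
grip_force: 39.8
0.01886624920062336 -4.177992556216656
```

```bash
cat > knob.py <<'E'
from plan import *
from h import *
from bench import camera
for nm in("scene","top","wrist"):
    c=camera(nm);P=cloud(c);im=c["image"].astype(int)
    m=(im[...,0]>110)&(im[...,1]<70)&(im[...,2]<70)&(np.abs(P[...,0]-.5)<.05)&(np.abs(P[...,1]-.267)<.05)&(P[...,2]>.07)&(P[...,2]<.14)
    L=(P[m]-grip)@n
    print(nm,len(L),np.percentile(L,[50,90,97]).round(4) if len(L) else "")
E
python3 knob.py
```

```text
scene 4 [-0.0042  0.0107  0.0108]
top 109 [0.0263 0.0299 0.0308]
wrist 4346 [0.0284 0.0299 0.0304]
```

The cap sits about 16 mm further out, so the knob is on. Now I push it home.

```bash
python3 -m pendant '[{"dp":[0,0,0.03],"rotation":[0,0,0],"jaw":0.0},{"dp":[0,0,0.06],"rotation":[0,0,0],"jaw":0.0},{"dp":[0,0,0.09],"rotation":[0,0,0],"jaw":0.0},{"dp":[0,0,0.115],"rotation":[0,0,0],"jaw":0.0},{"dp":[0,0,0.115],"rotation":[0,0,0],"jaw":0.0},{"dp":[0,0,0.115],"rotation":[0,0,0],"jaw":0.0},{"dp":[0,0,0.115],"rotation":[0,0,0],"jaw":0.0}]' 40
python3 knob.py
```

```text
time: 5.3
ee_pos: [0.5152, 0.2682, 0.071]
eef_rot: [0.043, 0.953, -0.013, 0.301]
ft_force: [-9.5, 2.2, 12.9]
width: 0.0311
grip_force: 39.5
scene 0 
top 110 [0.0061 0.0133 0.0142]
wrist 3997 [0.012  0.0137 0.0142]
```

```bash
python3 -m pendant '[{"dp":[0,0,0],"rotation":[0,0,0],"jaw":0.7},{"dp":[0,0,0],"rotation":[0,0,0],"jaw":0.7},{"dp":[0,0,0],"rotation":[0,0,0],"jaw":0.7},{"dp":[0,0,-0.3],"rotation":[0,0,0],"jaw":0.7},{"dp":[0,0,-0.8],"rotation":[0,0,0],"jaw":0.7},{"dp":[0,0,-0.8],"rotation":[0,0,0],"jaw":0.7}]' 40
python3 knob.py
python3 -c "
from plan import *
plan(([.43,.2,.23],yawR(40)),([.459,.086,.19],yawR(-6.5)))"
```

```text
time: 6.2
ee_pos: [0.4461, 0.2749, 0.1714]
eef_rot: [0.043, 0.952, -0.012, 0.302]
ft_force: [-0.0, 0.5, -0.1]
width: 0.0606
grip_force: 0.0
scene 135 [0.013  0.015  0.0156]
top 230 [0.012  0.0146 0.0159]
wrist 2299 [0.0132 0.0143 0.0147]
t 6.35 p [0.4469 0.2732 0.1681] w 0.0611 F [ 0.2 -0.4 -0.1] grip 0.0
dp [-0.181, -0.496, -0.377] rot [0.038, 0.0923, 0.1203] rows 5.3
dp [-0.706, -0.34, 0.267] rot [0.0, 0.0, 0.1292] rows 4.3
```

Knob is home. Next, over to the yellow plate.

```bash
python3 -m pendant '[{"dp":[-0.181,-0.496,-0.377],"rotation":[0.038,0.0923,0.1203],"jaw":0.5},{"dp":[-0.181,-0.496,-0.377],"rotation":[0.038,0.0923,0.1203],"jaw":0.5},{"dp":[-0.181,-0.496,-0.377],"rotation":[0.038,0.0923,0.1203],"jaw":0.5},{"dp":[-0.181,-0.496,-0.377],"rotation":[0.038,0.0923,0.1203],"jaw":0.5},{"dp":[-0.181,-0.496,-0.377],"rotation":[0.038,0.0923,0.1203],"jaw":0.5},{"dp":[-0.181,-0.496,-0.377],"rotation":[0.038,0.0923,0.1203],"jaw":0.5},{"dp":[-0.181,-0.496,-0.377],"rotation":[0.038,0.0923,0.1203],"jaw":0.5}]'
python3 -m pendant '[{"dp":[-0.706,-0.34,0.267],"rotation":[0,0,0.1292],"jaw":0.4},{"dp":[-0.706,-0.34,0.267],"rotation":[0,0,0.1292],"jaw":0.4},{"dp":[-0.706,-0.34,0.267],"rotation":[0,0,0.1292],"jaw":0.4},{"dp":[-0.706,-0.34,0.267],"rotation":[0,0,0.1292],"jaw":0.4},{"dp":[-0.706,-0.34,0.267],"rotation":[0,0,0.1292],"jaw":0.4},{"dp":[-0.706,-0.34,0.267],"rotation":[0,0,0.1292],"jaw":0.4}]'
cat > plates.py <<'E'
from plan import *
from h import *
from bench import camera
import sys
def line(p):
    c=p[:,:2].mean(0);d=np.linalg.svd(p[:,:2]-c)[2][0];d*=np.sign(d[1]);t=(p[:,:2]-c)@d
    return "mid",(c+d*(t.min()+t.max())/2).round(4),"az",np.degrees(np.arctan2(d[1],d[0])).round(1),"len",np.ptp(t).round(4),len(p)
for nm in ("top","wrist"):
    c=camera(nm);P=cloud(c).reshape(-1,3);R,G,B=c["image"].reshape(-1,3).astype(int).T
    if nm=="wrist": cv2.imwrite(sys.argv[1],c["image"][:,:,::-1])
    for t,zc,mm in(("yel",.118,(R>90)&(G>70)&(B<70)&(abs(P[:,0]-.46)<.03)&(abs(P[:,1]-.087)<.06)),("red",.098,(R>90)&(G<70)&(B<70)&(abs(P[:,0]-.53)<.03)&(abs(P[:,1]-.07)<.05))):
        s=mm&(P[:,2]>zc);print(nm,t,line(P[s]) if s.sum()>8 else None,"top",np.percentile(P[mm,2],97).round(4) if mm.sum() else"")
E
python3 plates.py pics/w2.png; python3 -c "
from plan import *
plan(([.459,.086,.107],yawR(-6.5)))
print(r.read_state()['joint_positions'].round(2))"
```

```text
time: 7.22
ee_pos: [0.4299, 0.1995, 0.2289]
eef_rot: [0.422, 0.906, -0.002, 0.0]
ft_force: [-0.2, 0.2, -0.1]
width: 0.0437
grip_force: 0.0
time: 7.98
ee_pos: [0.4582, 0.0869, 0.1899]
eef_rot: [0.745, 0.667, -0.0, 0.001]
ft_force: [0.5, 0.3, 0.0]
width: 0.0354
grip_force: 0.0
top yel ('mid', array([0.4599, 0.0828]), 'az', np.float64(89.7), 'len', np.float64(0.105), 117) top 0.5946
top red ('mid', array([0.5268, 0.0505]), 'az', np.float64(177.9), 'len', np.float64(0.0457), 31) top 0.2686
wrist yel ('mid', array([0.4602, 0.1093]), 'az', np.float64(176.7), 'len', np.float64(0.061), 10765) top 0.2909
wrist red ('mid', array([0.5287, 0.0821]), 'az', np.float64(87.5), 'len', np.float64(0.0734), 401) top 0.1059
t 8.07 p [0.4584 0.0868 0.1901] w 0.0347 F [-0.3 -0.5 -0.5] grip 0.0
dp [-0.005, 0.005, 0.554] rot [0.0, 0.0001, 0.0006] rows 1.3
[-0.69 -0.01  0.41  1.93  0.01  1.23 -0.4 ]
```

View pics/w2.png

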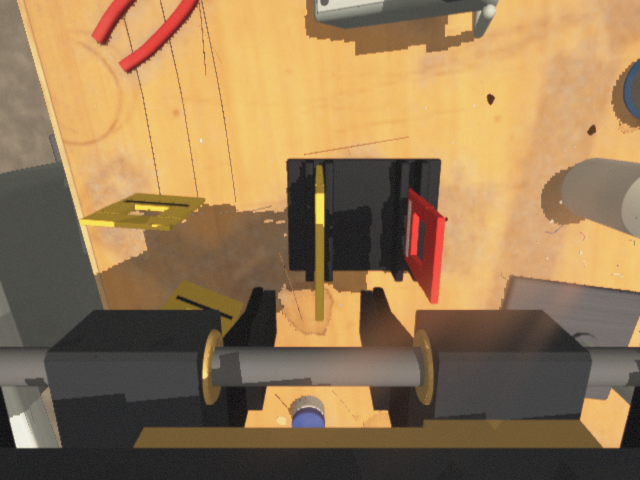

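The wrist view shows the yellow plate edge-on at column 320, midway between the fingers at 262 and 375. The red plate is at (425,245). I'll tighten the depth bounds to get the plates' midpoints.

```bash
sed -i 's/s=mm&(P\[:,2\]>zc)/s=mm\&(P[:,2]>zc)\&(P[:,2]<zc+.016)/' plates.py; python3 plates.py pics/x.png
```

```text
top yel ('mid', array([0.4574, 0.0606]), 'az', np.float64(86.2), 'len', np.float64(0.022), 29) top 0.5955
top red ('mid', array([0.529 , 0.0518]), 'az', np.float64(83.8), 'len', np.float64(0.0167), 26) top 0.2842
wrist yel ('mid', array([0.4601, 0.0869]), 'az', np.float64(83.4), 'len', np.float64(0.0757), 871) top 0.2911
wrist red ('mid', array([0.5284, 0.0723]), 'az', np.float64(82.9), 'len', np.float64(0.0531), 386) top 0.106
```

```bash
python3 -m pendant '[{"dp":[0,0.005,0.3],"rotation":[0,0,0],"jaw":0.4},{"dp":[0,0.005,0.5],"rotation":[0,0,0],"jaw":0.4},{"dp":[0,0.005,0.56],"rotation":[0,0,0],"jaw":0.4},{"dp":[0,0.005,0.56],"rotation":[0,0,0],"jaw":0.4},{"dp":[0,0.005,0.56],"rotation":[0,0,0],"jaw":0.0},{"dp":[0,0.005,0.56],"rotation":[0,0,0],"jaw":0.0},{"dp":[0,0.005,0.56],"rotation":[0,0,0],"jaw":0.0},{"dp":[0,0.005,0.56],"rotation":[0,0,0],"jaw":0.0}]' 40
```

```text
time: 9.18
ee_pos: [0.4596, 0.0865, 0.1065]
eef_rot: [0.746, 0.666, 0.0, 0.0]
ft_force: [0.0, 0.2, 3.0]
width: 0.0048
grip_force: 40.0
```

```bash
cat >> plan.py <<'E'
post=np.array([.680,-.062]);u=np.array([.968,-.25])
def H(x,zh,off): # TCP with hole centre at hook-frame x (m), height zh, hole 'off' below TCP
    return np.r_[post+u*x,zh+off]
RH=yawR(-14.5)
E
python3 -m pendant '[{"dp":[0,0,-0.3],"rotation":[0,0,0],"jaw":0.0},{"dp":[0,0,-0.7],"rotation":[0,0,0],"jaw":0.0},{"dp":[0,0,-0.7],"rotation":[0,0,0],"jaw":0.0},{"dp":[0,0,-0.7],"rotation":[0,0,0],"jaw":0.0}]' 40
python3 -c "
from plan import *
plan(([.465,-.01,.2115],RH),(H(-.14,.183,.0265),RH),(H(-.10,.183,.0265),RH),(H(-.04,.160,.0265),RH))"
```

```text
time: 9.68
ee_pos: [0.4593, 0.0864, 0.2109]
eef_rot: [0.746, 0.666, -0.0, -0.0]
ft_force: [-0.2, -0.2, -0.5]
width: 0.0049
grip_force: 40.0
t 9.68 p [0.4593 0.0864 0.2109] w 0.0049 F [-0.2 -0.2 -0.5] grip 40.0
dp [-0.634, 0.111, -0.004] rot [-0.0001, 0.0, 0.0222] rows 1.5
dp [0.023, 0.541, 0.013] rot [0.0, 0.0, 0.0] rows 1.3
dp [0.0, 0.267, 0.0] rot [0.0, 0.0, 0.0] rows 0.6
dp [0.0, 0.4, 0.153] rot [0.0, 0.0, 0.0] rows 1.0
```

```bash
python3 -m pendant '[{"dp":[-0.3,0.055,0],"rotation":[0,0,0.01],"jaw":0.0},{"dp":[-0.634,0.111,0],"rotation":[0,0,0.0222],"jaw":0.0},{"dp":[-0.634,0.111,0],"rotation":[0,0,0.0222],"jaw":0.0},{"dp":[-0.634,0.111,0],"rotation":[0,0,0.0222],"jaw":0.0}]' 40
python3 -m pendant '[{"dp":[0.023,0.27,0.01],"rotation":[0,0,0],"jaw":0.0},{"dp":[0.023,0.51,0.01],"rotation":[0,0,0],"jaw":0.0},{"dp":[0.023,0.51,0.01],"rotation":[0,0,0],"jaw":0.0},{"dp":[0.023,0.51,0.01],"rotation":[0,0,0],"jaw":0.0}]' 40
python3 - <<'E'
from plan import *
from h import *
from bench import camera
plan((H(-.10,.183,.0265),RH))
for n_ in("scene","top","wrist"): np.savez(n_+"3.npz",**camera(n_))
a=load("scene3.npz");b=load("top3.npz");w=load("wrist3.npz")
x=cv2.resize(a["image"][190:310,270:410,::-1],(560,480),interpolation=2)
y=cv2.resize(w["image"][:,:,::-1],(240,180));z=cv2.resize(b["image"][140:260,270:390,::-1],(240,240),interpolation=2)
o=np.zeros((480,800,3),np.uint8);o[:,:560]=x;o[:240,560:]=z;o[240:420,560:]=y
cv2.imwrite("pics/c3.png",o)
for nm,c in(("S",a),("T",b),("W",w)):
    P=cloud(c).reshape(-1,3);I=c["image"].reshape(-1,3).astype(int)
    d=P[:,:2]-post;xl=d@u;yl=d@np.array([-u[1],u[0]])
    m=(xl>-.12)&(xl<-.01)&(abs(yl)<.02)&(abs(P[:,2]-(.145-.35*xl))<.02)
    if m.sum()>5:
        A=np.c_[xl[m],np.ones(m.sum())];print(nm,m.sum(),"y fit slope,at0",np.linalg.lstsq(A,yl[m],rcond=None)[0].round(4),"z fit",np.linalg.lstsq(A,P[m,2],rcond=None)[0].round(4),"xmin",xl[m].min().round(4))
    k=(I[:,0]>90)&(I[:,1]>70)&(I[:,2]<70)&(xl<-.11)&(xl>-.18)&(abs(yl)<.06)&(P[:,2]>.09)&(P[:,2]<.24)
    if k.sum()>5: print("  yellow x",np.percentile(xl[k],[5,50,95]).round(4),"y",yl[k].min().round(4),yl[k].max().round(4),"z",P[k,2].min().round(4),P[k,2].max().round(4))
E
```

```text
time: 10.18
ee_pos: [0.4646, -0.0095, 0.2102]
eef_rot: [0.791, 0.612, -0.001, -0.001]
ft_force: [0.2, 0.2, -1.7]
width: 0.0049
grip_force: 40.0
time: 10.68
ee_pos: [0.5395, -0.0247, 0.209]
eef_rot: [0.79, 0.613, -0.001, -0.0]
ft_force: [-0.1, 0.8, -0.6]
width: 0.0046
grip_force: 40.0
t 10.68 p [ 0.5395 -0.0247  0.209 ] w 0.0046 F [-0.1  0.8 -0.6] grip 40.0
dp [-0.007, 0.303, -0.004] rot [-0.0003, 0.0002, 0.0003] rows 0.7
S 182 y fit slope,at0 [ 0.0068 -0.0009] z fit [-0.3525  0.1454] xmin -0.1077
  yellow x [-0.1493 -0.1483 -0.1445] y -0.0383 0.0385 z 0.1086 0.2397
W 2692 y fit slope,at0 [0.0068 0.0024] z fit [-0.3492  0.1483] xmin -0.106
  yellow x [-0.1467 -0.1447 -0.1425] y -0.0366 0.0394 z 0.1104 0.2342
```

View pics/c3.png

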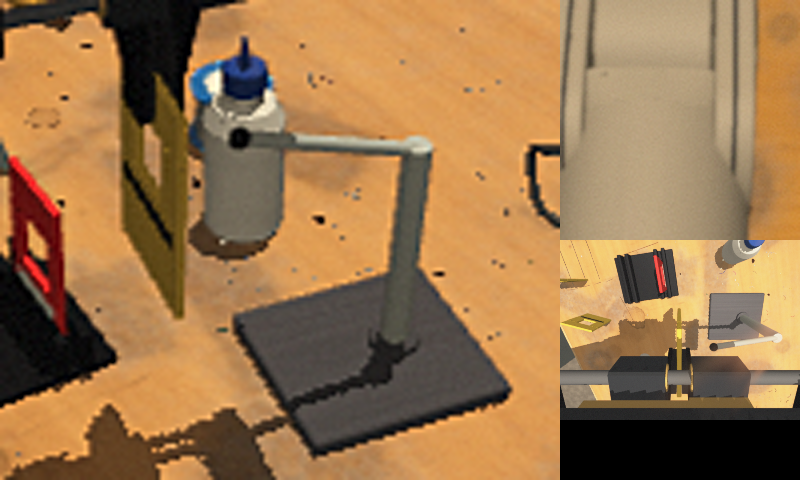

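The picture shows the yellow plate upright in front of the black ball tip at (238,137) in the left view. The fitted arm agrees with my hook frame to within 2 mm, so I insert along the slope.

```bash
python3 -m pendant '[{"dp":[-0.005,0.15,0],"rotation":[0,0,0],"jaw":0.0},{"dp":[-0.005,0.3,0],"rotation":[0,0,0],"jaw":0.0},{"dp":[-0.005,0.42,0.04],"rotation":[0,0,0],"jaw":0.0},{"dp":[-0.005,0.56,0.09],"rotation":[0,0,0],"jaw":0.0},{"dp":[-0.005,0.7,0.145],"rotation":[0,0,0],"jaw":0.0},{"dp":[-0.005,0.7,0.145],"rotation":[0,0,0],"jaw":0.0},{"dp":[-0.005,0.7,0.145],"rotation":[0,0,0],"jaw":0.0}]' 40
python3 -m pendant '[{"dp":[0,0,0.04],"rotation":[0,0,0],"jaw":0.0},{"dp":[0,0,0.07],"rotation":[0,0,0],"jaw":0.0},{"dp":[0,0,0.07],"rotation":[0,0,0],"jaw":0.0}]' 40
python3 -c "
from plan import *
plan((H(-.04,.160-.0129,.0265),RH))"
```

```text
time: 11.7
ee_pos: [0.6412, -0.0525, 0.1884]
eef_rot: [0.791, 0.612, -0.0, -0.0]
ft_force: [0.2, -0.3, -0.8]
width: 0.0049
grip_force: 40.0
time: 12.08
ee_pos: [0.6413, -0.0525, 0.1771]
eef_rot: [0.791, 0.612, -0.0, -0.0]
ft_force: [-0.1, 0.1, -0.4]
width: 0.0051
grip_force: 40.0
t 12.07 p [ 0.6413 -0.0525  0.1771] w 0.0051 F [-0.1  0.1 -0.4] grip 40.0
dp [0.003, -0.001, 0.023] rot [-0.0002, 0.0, 0.0001] rows 0.1
```

```bash
python3 -m pendant '[{"dp":[0,0,0.01],"rotation":[0,0,0],"jaw":0.0},{"dp":[0,0,0.018],"rotation":[0,0,0],"jaw":0.0},{"dp":[0,0,0.018],"rotation":[0,0,0],"jaw":0.0}]' 40
```

```text
time: 12.45
ee_pos: [0.6417, -0.0527, 0.1747]
eef_rot: [0.791, 0.612, -0.0, -0.0]
ft_force: [0.2, 0.4, -0.4]
width: 0.0046
grip_force: 40.0
```

```bash
python3 -m pendant '[{"dp":[0,0,0.007],"rotation":[0,0,0],"jaw":0.0},{"dp":[0,0,0.014],"rotation":[0,0,0],"jaw":0.0},{"dp":[0,0,0.014],"rotation":[0,0,0],"jaw":0.0}]' 40
```

```text
time: 12.82
ee_pos: [0.6416, -0.0527, 0.1726]
eef_rot: [0.791, 0.612, -0.0, -0.0]
ft_force: [-1.6, 0.1, -0.6]
width: 0.0049
grip_force: 40.0
```

Contact is just starting, so I release with a small opening and lift.

```bash
python3 -m pendant '[{"dp":[0,0,0],"rotation":[0,0,0],"jaw":0.13},{"dp":[0,0,0],"rotation":[0,0,0],"jaw":0.13},{"dp":[0,0,-0.05],"rotation":[0,0,0],"jaw":0.13},{"dp":[0,0,-0.1],"rotation":[0,0,0],"jaw":0.13},{"dp":[0,0,-0.3],"rotation":[0,0,0],"jaw":0.2},{"dp":[0,0,-0.5],"rotation":[0,0,0],"jaw":0.4},{"dp":[0,0,-0.5],"rotation":[0,0,0],"jaw":0.4}]' 40
cat > hang.py <<'E'
from plan import *
from h import *
from bench import camera
import sys
c=camera("scene");P=cloud(c).reshape(-1,3);I=c["image"].reshape(-1,3).astype(int)
d=P[:,:2]-post;xl=d@u;yl=d@np.array([-u[1],u[0]])
for t,k in(("yel",(I[:,0]>90)&(I[:,1]>70)&(I[:,2]<70)),("red",(I[:,0]>90)&(I[:,1]<60)&(I[:,2]<60))):
    k=k&(xl<.02)&(xl>-.13)&(abs(yl)<.06)&(P[:,2]>.04)&(P[:,2]<.26)
    if k.sum()>9: print(t,"x low/high",np.median(xl[k&(P[:,2]<np.percentile(P[k,2],20))]).round(4),np.median(xl[k&(P[:,2]>np.percentile(P[k,2],80))]).round(4),"y",yl[k].min().round(4),yl[k].max().round(4),"z",np.percentile(P[k,2],[1,99]).round(4))
cv2.imwrite(sys.argv[1],cv2.resize(c["image"][190:310,270:430,::-1],None,fx=4,fy=4,interpolation=2))
E
python3 hang.py pics/h1.png
python3 -c "
from plan import *
plan(([.45,-.01,.24],RH),([.530,.0715,.20],yawR(-6.5)))"
```

```text
time: 13.7
ee_pos: [0.643, -0.0531, 0.251]
eef_rot: [0.791, 0.612, 0.002, 0.001]
ft_force: [-0.7, 0.4, -0.0]
width: 0.0294
grip_force: 0.0
yel x low/high -0.0477 -0.0409 y -0.0411 0.0411 z [0.0726 0.2057]
t 13.75 p [ 0.6423 -0.0529  0.2491] w 0.0317 F [-0.5  1.  -0.1] grip 0.0
dp [-0.044, -1.313, 0.058] rot [0.0003, -0.0001, 0.0] rows 3.2
dp [0.66, 0.38, 0.267] rot [0.0, 0.0, -0.0222] rows 1.9
```

View pics/h1.png

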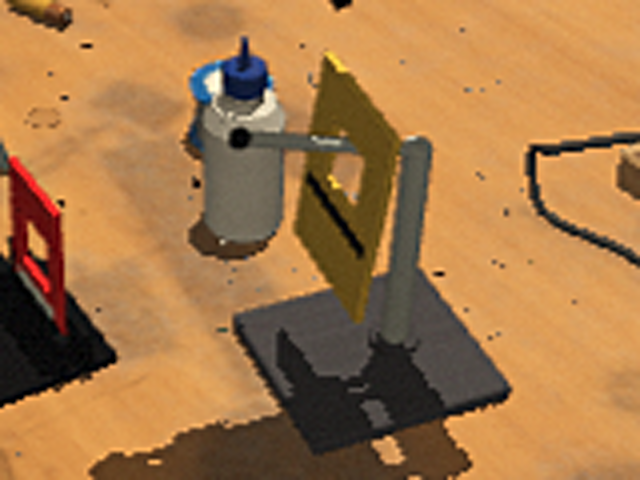

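Yellow hangs freely on the arm at hook x≈-0.044 with the arm through its hole. Now the red plate.

```bash
python3 -c "
from plan import *
plan(([.529,.0715,.22],yawR(-6.5)),([.529,.0715,.087],yawR(-6.5)))"
```

```text
t 13.75 p [ 0.6423 -0.0529  0.2491] w 0.0317 F [-0.5  1.  -0.1] grip 0.0
dp [0.614, -0.939, 0.192] rot [0.0003, -0.0001, -0.0222] rows 2.7
dp [0.0, 0.0, 0.887] rot [0.0, 0.0, 0.0] rows 2.1
```

```bash
python3 -m pendant '[{"dp":[0.2,-0.35,-0.05],"rotation":[0,0,0],"jaw":0.4},{"dp":[0.614,-0.939,0.1],"rotation":[0,0,-0.0222],"jaw":0.4},{"dp":[0.614,-0.939,0.192],"rotation":[0,0,-0.0222],"jaw":0.4},{"dp":[0.614,-0.939,0.192],"rotation":[0,0,-0.0222],"jaw":0.4},{"dp":[0.614,-0.939,0.192],"rotation":[0,0,-0.0222],"jaw":0.4},{"dp":[0.614,-0.939,0.192],"rotation":[0,0,-0.0222],"jaw":0.4}]' 40
python3 plates.py pics/w4.png
python3 -c "
from plan import *
plan(([.529,.0715,.087],yawR(-6.5)))"
```

```text
time: 14.5
ee_pos: [0.5291, 0.0705, 0.2192]
eef_rot: [0.747, 0.665, -0.0, 0.0]
ft_force: [0.3, -0.3, 0.6]
width: 0.0346
grip_force: 0.0
top yel None top 0.6258
top red ('mid', array([0.5282, 0.0483]), 'az', np.float64(74.5), 'len', np.float64(0.009), 14) top 0.1086
wrist yel None top 0.0299
wrist red ('mid', array([0.5307, 0.0708]), 'az', np.float64(83.7), 'len', np.float64(0.0555), 501) top 0.262
t 14.6 p [0.529  0.0707 0.2191] w 0.0347 F [0.1 0.3 0.4] grip 0.0
dp [0.006, -0.001, 0.881] rot [0.0001, 0.0001, -0.0003] rows 2.1
```

Red's midpoint is (0.5307, 0.0708), aligned to within 2 mm. I'll descend and grip.

```bash
python3 -m pendant '[{"dp":[0,0.008,0.3],"rotation":[0,0,0],"jaw":0.4},{"dp":[0,0.008,0.6],"rotation":[0,0,0],"jaw":0.4},{"dp":[0,0.008,0.8],"rotation":[0,0,0],"jaw":0.4},{"dp":[0,0.008,0.881],"rotation":[0,0,0],"jaw":0.4},{"dp":[0,0.008,0.881],"rotation":[0,0,0],"jaw":0.0},{"dp":[0,0.008,0.881],"rotation":[0,0,0],"jaw":0.0},{"dp":[0,0.008,0.881],"rotation":[0,0,0],"jaw":0.0},{"dp":[0,0.008,0.881],"rotation":[0,0,0],"jaw":0.0}]' 40
python3 -m pendant '[{"dp":[0,0,-0.2],"rotation":[0,0,0],"jaw":0.0},{"dp":[0,0,-0.6],"rotation":[0,0,0],"jaw":0.0},{"dp":[0,0,-0.82],"rotation":[0,0,0],"jaw":0.0},{"dp":[0,0,-0.82],"rotation":[0,0,0],"jaw":0.0},{"dp":[0,0,-0.82],"rotation":[0,0,0],"jaw":0.0}]' 40
python3 -c "
from plan import *
plan(([.465,-.01,.2115],RH),(H(-.14,.183,.0265),RH),(H(-.10,.183,.0265),RH),(H(-.075,.1722,.0265),RH))"
```

```text
time: 15.6
ee_pos: [0.53, 0.0717, 0.0875]
eef_rot: [0.746, 0.666, 0.0, 0.0]
ft_force: [0.3, -0.2, 4.3]
width: 0.0048
grip_force: 40.0
time: 16.23
ee_pos: [0.5291, 0.0716, 0.2091]
eef_rot: [0.746, 0.666, -0.001, -0.0]
ft_force: [-0.4, 0.8, -2.1]
width: 0.0043
grip_force: 40.0
t 16.23 p [0.5291 0.0716 0.2091] w 0.0043 F [-0.4  0.8 -2.1] grip 40.0
dp [-0.589, -0.363, -0.016] rot [-0.0002, 0.0001, 0.0223] rows 1.7
dp [0.023, 0.541, 0.013] rot [0.0, 0.0, 0.0] rows 1.3
dp [0.0, 0.267, 0.0] rot [0.0, 0.0, 0.0] rows 0.6
dp [0.0, 0.167, 0.072] rot [0.0, 0.0, 0.0] rows 0.4
```

```bash
python3 -m pendant '[{"dp":[-0.3,-0.18,0],"rotation":[0,0,0.01],"jaw":0.0},{"dp":[-0.589,-0.363,-0.016],"rotation":[0,0,0.0223],"jaw":0.0},{"dp":[-0.589,-0.363,-0.016],"rotation":[0,0,0.0223],"jaw":0.0},{"dp":[-0.589,-0.363,-0.016],"rotation":[0,0,0.0223],"jaw":0.0}]' 40
python3 -m pendant '[{"dp":[0.023,0.27,0.005],"rotation":[0,0,0],"jaw":0.0},{"dp":[0.023,0.51,0.005],"rotation":[0,0,0],"jaw":0.0},{"dp":[0.023,0.51,0.005],"rotation":[0,0,0],"jaw":0.0},{"dp":[0.023,0.51,0.005],"rotation":[0,0,0],"jaw":0.0}]' 40
python3 hang.py pics/h2.png
python3 -c "
from plan import *
plan((H(-.10,.182,.0275),RH),(H(-.076,.172,.0275),RH))"
```

```text
time: 16.73
ee_pos: [0.4652, -0.0095, 0.2115]
eef_rot: [0.791, 0.612, -0.001, -0.0]
ft_force: [0.5, -0.3, -1.3]
width: 0.0048
grip_force: 40.0
time: 17.23
ee_pos: [0.54, -0.0252, 0.2105]
eef_rot: [0.79, 0.612, -0.001, -0.0]
ft_force: [-0.0, -0.1, -0.9]
width: 0.0051
grip_force: 40.0
yel x low/high -0.048 -0.0414 y -0.0407 0.0405 z [0.0723 0.1917]
t 17.27 p [ 0.5399 -0.0252  0.2109] w 0.0045 F [-0.6 -0.2 -1.3] grip 40.0
dp [-0.004, 0.3, 0.009] rot [-0.0002, 0.0001, 0.0001] rows 0.7
dp [0.0, 0.16, 0.067] rot [0.0, 0.0, 0.0] rows 0.4
```

```bash
python3 -m pendant '[{"dp":[-0.004,0.15,0.009],"rotation":[0,0,0],"jaw":0.0},{"dp":[-0.004,0.3,0.009],"rotation":[0,0,0],"jaw":0.0},{"dp":[-0.004,0.46,0.07],"rotation":[0,0,0],"jaw":0.0},{"dp":[-0.004,0.46,0.076],"rotation":[0,0,0],"jaw":0.0},{"dp":[-0.004,0.46,0.12],"rotation":[0,0,0],"jaw":0.0},{"dp":[-0.004,0.46,0.145],"rotation":[0,0,0],"jaw":0.0},{"dp":[-0.004,0.46,0.145],"rotation":[0,0,0],"jaw":0.0}]' 40
python3 -c "
from plan import *
plan((H(-.076,.1587,.0275),RH))"
```

```text
time: 18.15
ee_pos: [0.6066, -0.0434, 0.1896]
eef_rot: [0.791, 0.612, -0.0, -0.0]
ft_force: [0.2, -0.8, -0.8]
width: 0.0046
grip_force: 40.0
t 18.15 p [ 0.6066 -0.0434  0.1896] w 0.0046 F [ 0.2 -0.8 -0.8] grip 40.0
dp [0.003, -0.002, 0.023] rot [-0.0001, -0.0, -0.0] rows 0.1
```

```bash
python3 -m pendant '[{"dp":[0,0,0.012],"rotation":[0,0,0],"jaw":0.0},{"dp":[0,0,0.024],"rotation":[0,0,0],"jaw":0.0},{"dp":[0,0,0.024],"rotation":[0,0,0],"jaw":0.0}]' 40
python3 -m pendant '[{"dp":[0,0,0.006],"rotation":[0,0,0],"jaw":0.0},{"dp":[0,0,0.006],"rotation":[0,0,0],"jaw":0.0}]' 40
```

```text
time: 18.52
ee_pos: [0.607, -0.0438, 0.186]
eef_rot: [0.791, 0.612, -0.0, -0.0]
ft_force: [0.4, 0.1, -0.8]
width: 0.0046
grip_force: 40.0
time: 18.77
ee_pos: [0.607, -0.0438, 0.1852]
eef_rot: [0.791, 0.612, -0.0, 0.0]
ft_force: [-0.6, -1.0, -0.8]
width: 0.0045
grip_force: 40.0
```

```bash
python3 -m pendant '[{"dp":[0,0,0],"rotation":[0,0,0],"jaw":0.13},{"dp":[0,0,0],"rotation":[0,0,0],"jaw":0.13},{"dp":[0,0,-0.05],"rotation":[0,0,0],"jaw":0.13},{"dp":[0,0,-0.1],"rotation":[0,0,0],"jaw":0.13},{"dp":[0,0,-0.3],"rotation":[0,0,0],"jaw":0.13},{"dp":[0,0,-0.6],"rotation":[0,0,0],"jaw":0.4},{"dp":[0,0,-0.6],"rotation":[0,0,0],"jaw":0.4}]' 40
python3 hang.py pics/h3.png
```

```text
time: 19.65
ee_pos: [0.6086, -0.0443, 0.2794]
eef_rot: [0.791, 0.612, 0.002, 0.002]
ft_force: [0.2, -0.7, -0.8]
width: 0.024
grip_force: 0.0
yel x low/high -0.0477 -0.0409 y -0.04 0.0373 z [0.0724 0.1917]
red x low/high -0.0828 -0.0759 y -0.0323 0.0317 z [0.1042 0.2046]
```

View pics/h3.png

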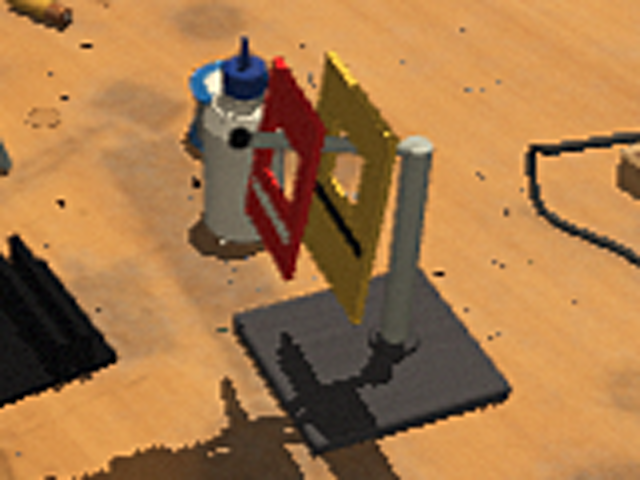

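Both plates hang on the arm: red at (285,170) is on the tip side of yellow at (350,190). I'll let it settle with the arm clear, check the knob and hand in.

```bash
python3 -m pendant '[{"dp":[0,0,-0.1],"rotation":[0,0,0],"jaw":0.4},{"dp":[0,0,-0.1],"rotation":[0,0,0],"jaw":0.4},{"dp":[0,0,-0.1],"rotation":[0,0,0],"jaw":0.4},{"dp":[0,0,-0.1],"rotation":[0,0,0],"jaw":0.4},{"dp":[0,0,-0.1],"rotation":[0,0,0],"jaw":0.4},{"dp":[0,0,-0.1],"rotation":[0,0,0],"jaw":0.4},{"dp":[0,0,-0.1],"rotation":[0,0,0],"jaw":0.4},{"dp":[0,0,-0.1],"rotation":[0,0,0],"jaw":0.4}]'
python3 knob.py; python3 hang.py pics/h4.png; python3 -c "
from bench import r
print(r.close_job())"
```

```text
time: 20.7
ee_pos: [0.607, -0.0438, 0.2902]
eef_rot: [0.791, 0.612, -0.0, -0.0]
ft_force: [0.3, -0.2, -0.4]
width: 0.0347
grip_force: 0.0
scene 144 [0.0124 0.0149 0.0159]
top 230 [0.012  0.0145 0.0152]
wrist 0 
yel x low/high -0.0476 -0.0409 y -0.0405 0.038 z [0.0714 0.1931]
red x low/high -0.0829 -0.076 y -0.0322 0.0337 z [0.1037 0.2046]
the job is handed in; nothing more can be done
None
```

I pulled the red knob out to on and pushed it home again, hung the yellow plate and then the red plate in front of it on the hook, and handed the job in at about 21 s; no verdict came back.

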